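Unstack the turning blanks into their trays

ROBOT

A 7-joint arm with a two-finger parallel gripper is mounted at the origin on the work surface. World frame = base frame: x ahead of the robot, y to its left, z up, the work surface at z = 0. Lengths are in m, angles in rad, forces in N, time in s.
With the tool pointing down it reaches from about 0.4 to 0.925 m from the base axis. Payload 5.6 kg.
Tool frame: the origin (TCP) lies on the front face of the gripper's body, between the roots of the fingers; the fingertips stand 73 mm ahead of it and the grasp point (between the pads) lies 54 mm ahead of it; z points along the fingers, x is the direction in which the jaws open and shut, and the axes are right-handed (so a half turn about z gives the same grasp; the last joint's range is limited). The gripper opens to 85 mm and grips with 20 to 120 N. Pads are 22 mm wide; open, the fingers measure 114 mm over their backs; the gripper's body (76 mm by 85 mm) begins 54 mm behind the grasp point. The pads swing forward as they close: fully open they stand 13 mm farther back than shut.
Start: joints at [-1.189, 0.468, -0.012, 1.603, 0.006, 1.071, -0.056], TCP at [0.268, 0.592, 0.304] pointing down, gripper open.
Joint ranges: [-2.53, 2.53], [-0.31, 2.02], [-1.57, 1.55], [0.28, 2.44], [-1.29, 4.43], [0.15, 1.84], [-2.92, 2.92]. Speed limits (rad/s): [2.57, 2.57, 3.14, 3.14, 3.14, 3.14, 3.14].

INTERFACE

Orientations are given as a unit quaternion [x, y, z, w].
In Python, from station import manip, imaging gives the robot as it stands.
- The arm moves only by the tool send_rows, never from a script. Its argument "deltas" is a list of rows, each a list of 7 numbers: the turn, a rotation vector about the world's x, y, z in rad, then the shift along the world's x, y, z in cm, then the closure in counts, from 0 (fully open) to 255 (shut). A call has exactly 5 rows; each row is the pose to reach, as a shift and turn from the pose measured when the call began; what a row does not reach only later rows make up. A row lasts 1/10 s, in which the tool goes at most 50 mm and 8.59 degrees, less where a joint would pass 70% of its speed; a pose out of reach is approached as far as the arm can. A call with a gripper value outside its range is refused whole. The fingers move at their own pace and stop on an object; "grip_force" is the grip in N (left out, the last holds). Time passes only in rows, so rows that repeat a pose let the fingers close, or fill a call up. It gives the time, the measured TCP pose, the force and the opening at its end, in the units of the state.
- manip.read_state(): the state, without advancing time (a new reading comes with each control period).
- imaging.camera(name): name is "side" or "top"; returns a dict with "frame" (384x512x3 uint8, red, green, blue), "K" (3x3 intrinsics, pixels), "position" and "rotation" of the camera in the world. Camera axes: x right, y down, z forward; pixel columns grow to the right and rows downward; lengths in m; the calibration is good to about 2 mm. A picture is of the moment at which its call begins. There is no depth.
- manip.hand_in(): hands the job in, once; it reports no verdict.
Trained networks look in the newest picture that a camera, given by its name, has taken for a name from the list of things; names that differ only in an ending like _2 or _b are one class to them, and where a whole thing is asked for, a point or a joint stands for the part that bears it (a point fixed in the world has none). Each returns a list of dicts, best first, with "score" (0 to 1); they miss things now and then, are a little off and sometimes report something else, mostly with a low value. They report only what shows in the picture. A call takes as long as a camera call. They do not tell look-alikes from the thing itself.
- imaging.look_for(camera, target): "xy" ([column, row] in pixels, amid what is visible of it).
The state is a dict: "time": time; "qpos": joint angles; "joint_vel": joint speeds; "joint_torque": joint torques, N m; "position": TCP position; "eef_rot": TCP orientation; "force": force on the tool from outside, world axes, zero at the start; "torque": the same for the moment, N m; "opening": finger opening in m.
Only numpy, scipy, OpenCV 4.12 (cv2) and the standard library are available. Lean on these libraries where they do the work, as an engineer would, in place of code of your own. Each camera call takes 0.05 s, during which the arm holds its last target.

TASK

Take the crossed pile of four wooden turning blanks apart from the top down, the upper two first, and lay each one in the tray whose end lips have the colour of its waxed ends: flat on the felt, lengthwise, centred between the lips and across the tray to within about a centimetre. Do not let any blank tumble over, and leave the little goblet standing where it is.

Things in the scene. Friction and masses are not known exactly. Their poses are not given: they have to be found in the camera images.
- red_blank: Loose square turning blank of pale wood, 160 long x 34 wide x 34 high, 0.09 to 0.18 kg, its outer 24 mm at both ends dipped in red wax. Starts in the lower layer of the pile. Origin: centre of its underside; x along its length (both ends alike), z up.
- blue_blank: Loose square turning blank of pale wood, 160 long x 34 wide x 34 high, 0.09 to 0.18 kg, its outer 24 mm at both ends dipped in blue wax. Starts in the upper layer of the pile. Origin: centre of its underside; x along its length (both ends alike), z up.
- green_blank: Loose square turning blank of dark brown wood, 160 long x 34 wide x 34 high, 0.09 to 0.18 kg, its outer 24 mm at both ends dipped in green wax. Starts in the lower layer of the pile. Origin: centre of its underside; x along its length (both ends alike), z up.
- yellow_blank: Loose square turning blank of dark brown wood, 160 long x 34 wide x 34 high, 0.09 to 0.18 kg, its outer 24 mm at both ends dipped in yellow wax. Starts in the upper layer of the pile. Origin: centre of its underside; x along its length (both ends alike), z up.
- red_tray: Fixed low plywood tray, 206 long x 64 wide, with a grey felt floor 8 mm above the table and a red lip (8 thick, top 14 above the table) across each end and a 20 mm red band on the felt inside each lip; 190 clear between the lips, open along both sides. Origin: its centre at table height; x along its length (both ends alike), z up.
- blue_tray: Fixed low plywood tray, 206 long x 64 wide, with a grey felt floor 8 mm above the table and a blue lip (8 thick, top 14 above the table) across each end and a 20 mm blue band on the felt inside each lip; 190 clear between the lips, open along both sides. Origin: its centre at table height; x along its length (both ends alike), z up.
- green_tray: Fixed low plywood tray, 206 long x 64 wide, with a grey felt floor 8 mm above the table and a green lip (8 thick, top 14 above the table) across each end and a 20 mm green band on the felt inside each lip; 190 clear between the lips, open along both sides. Origin: its centre at table height; x along its length (both ends alike), z up.
- yellow_tray: Fixed low plywood tray, 206 long x 64 wide, with a grey felt floor 8 mm above the table and a yellow lip (8 thick, top 14 above the table) across each end and a 20 mm yellow band on the felt inside each lip; 190 clear between the lips, open along both sides. Origin: its centre at table height; x along its length (both ends alike), z up.
- pallet: Fixed plywood board 170 x 170 x 10 thick under the pile. The lower two blanks lie on it parallel to its x, about 90 between centres; the upper two lie across them, parallel to its y, about 90 between centres. Which of the two blanks of a layer is on which side varies. Origin: centre of its underside, at table height.
- goblet: Loose small turned wooden goblet, 75 high, 56 across the foot, standing beyond the pile; not to be disturbed. Origin: centre of its foot.
Things that resemble listed ones, but are neither listed nor needed, are in the scene too. Leave any pink or purple look-alike of the yellow_blank alone.

How it is judged:
On the way, in this order (a step that is already met when the one before it is completed fails the run):
1. the two upper blanks (blue and yellow) lie in their trays (x of blue_blank in the frame of blue_tray between -0.015 and 0.015 m and y of blue_blank in the frame of blue_tray between -0.012 and 0.012 m and z of blue_blank in the frame of blue_tray between 0.004 and 0.013 m and angle between the x axis of blue_blank and the x axis of blue_tray, either way round below 0.15 rad and angle between each of blue_blank, yellow_blank's own z axis and vertical below 0.1 rad and x of yellow_blank in the frame of yellow_tray between -0.015 and 0.015 m and y of yellow_blank in the frame of yellow_tray between -0.012 and 0.012 m and z of yellow_blank in the frame of yellow_tray between 0.004 and 0.013 m and angle between the x axis of yellow_blank and the x axis of yellow_tray, either way round below 0.15 rad), for 0.2 s.
2. the two lower blanks (red and green) lie in theirs as well (all of step 1 and x of red_blank in the frame of red_tray between -0.015 and 0.015 m and y of red_blank in the frame of red_tray between -0.012 and 0.012 m and z of red_blank in the frame of red_tray between 0.004 and 0.013 m and angle between the x axis of red_blank and the x axis of red_tray, either way round below 0.15 rad and angle between each of red_blank, green_blank's own z axis and vertical below 0.1 rad and x of green_blank in the frame of green_tray between -0.015 and 0.015 m and y of green_blank in the frame of green_tray between -0.012 and 0.012 m and z of green_blank in the frame of green_tray between 0.004 and 0.013 m and angle between the x axis of green_blank and the x axis of green_tray, either way round below 0.15 rad), for 0.2 s.
At the end, for the whole second after the job is handed in: Each blank rests in the tray of its colour: its centre within 15 mm of the tray's centre lengthwise and 12 mm across, parallel to the tray within 0.15 rad, flat on the felt (within 5 mm of its height, tilt under 0.1 rad), at rest (all of step 2 and linear speed of each of red_blank, blue_blank, green_blank, yellow_blank below 0.02 m/s and angular speed of each of red_blank, blue_blank, green_blank, yellow_blank below 0.2 rad/s); the robot touches nothing.
It fails at once if the red blank tumbles over (tilts by more than 0.9 rad) (angle between red_blank's own z axis and vertical above 0.9 rad).
It fails at once if the blue blank tumbles over (tilts by more than 0.9 rad) (angle between blue_blank's own z axis and vertical above 0.9 rad).
It fails at once if the green blank tumbles over (tilts by more than 0.9 rad) (angle between green_blank's own z axis and vertical above 0.9 rad).
It fails at once if the yellow blank tumbles over (tilts by more than 0.9 rad) (angle between yellow_blank's own z axis and vertical above 0.9 rad).
It fails at once if the goblet is tipped by more than 0.4 rad or shifted by more than 30 mm (angle between goblet's own z axis and vertical above 0.4 rad or distance of goblet from where it was at the start of the episode above 0.03 m).
It also fails if it takes over 112 s, if anything falls off the work surface, if the arm or the gripper's body presses on something with over 40 N, if the wrist force passes 120 N, or if a joint passes its speed limit or range.

## Working session

There is one attempt and no reset: what is moved stays moved. The work goes in short steps, Python scripts to look and compute and a tool call to move; the robot and the scene stay as the last step left them, time stands still between calls to the robot, and variables do not carry over. Pictures are saved under pics/ and viewed, and the job is handed in when it is done.

Besides the shell and the picture viewer there is one more tool, called after "Call:" as name([rows], argument=value, ...), one row to a line, values as JSON. send_rows: Moves the arm, as the interface text tells. Its arguments: {"type":"object","properties":{"deltas":{"type":"array","items":{"type":"array","items":{"type":"number"}}},"grip_force":{"type":"number"}},"required":["deltas"]}

```bash
ls; mkdir -p pics
cat > h.py <<'E'
import numpy as np, cv2, json, pickle
from station import manip, imaging
def snap(tag):
    out={}
    for n in ("side","top"):
        c=imaging.camera(n); out[n]=c
        cv2.imwrite(f"pics/{n}_{tag}.png",cv2.resize(c["frame"][:,:,::-1],None,fx=1.5,fy=1.5,interpolation=cv2.INTER_CUBIC))
    pickle.dump(out,open(f"cam_{tag}.pkl","wb"))
    return out
def ray(c,u,v):
    d=np.linalg.inv(c["K"])@np.array([u,v,1.]); d=np.array(c["rotation"])@d
    return np.array(c["position"]),d/np.linalg.norm(d)
def onplane(c,u,v,z):
    p,d=ray(c,u,v); return p+d*(z-p[2])/d[2]
def proj(c,P):
    q=np.array(c["rotation"]).T@(np.asarray(P,float)-c["position"]); q=np.array(c["K"])@q; return q[:2]/q[2]
def tri(cs,uvs):
    A=np.zeros((3,3));b=np.zeros(3)
    for c,(u,v) in zip(cs,uvs):
        p,d=ray(c,u,v); M=np.eye(3)-np.outer(d,d); A+=M;b+=M@p
    return np.linalg.solve(A,b)
E
python3 - <<'E'
from h import *
o=snap("a")
for n,c in o.items(): print(n,np.round(c["K"],1).tolist(),np.round(c["position"],3),np.round(c["rotation"],3).tolist())
s=manip.read_state(); print(s)
for n in("side","top"):
    for t in ["red_blank","blue_blank","green_blank","yellow_blank","red_tray","blue_tray","green_tray","yellow_tray","pallet","goblet"]:
        print(n,t,[(np.round(d["xy"]).tolist(),round(d["score"],2)) for d in imaging.look_for(n,t)][:5])
E
```

```text
pics
side [[426.2, 0.0, 255.2], [0.0, 426.2, 194.0], [0.0, 0.0, 1.0]] [ 0.469 -0.706  0.859] [0.936, -0.032, 0.01, -0.35]
top [[469.4, 0.0, 247.3], [0.0, 469.4, 192.5], [0.0, 0.0, 1.0]] [0.46  0.008 1.374] [0.717, -0.697, 0.02, -0.018]
{'time': 0.1, 'qpos': array([-1.18898039,  0.46829976, -0.01160056,  1.60354746,  0.00600894,
        1.07142128, -0.05627104]), 'joint_vel': array([ 5.87076380e-05, -9.37951705e-04,  3.33193193e-04, -4.05003251e-03,
        4.51653680e-04,  1.29304659e-03, -1.29518605e-04]), 'joint_torque': array([ 9.06815512e-04, -5.33523703e+01,  2.16139719e-02, -2.51971436e+01,
        1.14856198e-02,  4.22383004e-03, -3.20293509e-05]), 'position': array([0.26779126, 0.59183641, 0.30302   ]), 'eef_rot': array([ 8.40292310e-01,  5.42132972e-01, -6.53334467e-04,  4.96847176e-04]), 'force': array([-0.51120605, -0.59765951,  0.55920245]), 'torque': array([ 0.07524578,  0.03694939, -0.03058707]), 'opening': 0.08553448335729429}
side red_blank [([243.0, 178.0], 0.67)]
side blue_blank [([266.0, 178.0], 0.64)]
side green_blank [([242.0, 183.0], 0.66), ([259.0, 206.0], 0.61
[... 259 characters left out ...]
, 0.33), ([239.0, 189.0], 0.2)]
side green_tray [([246.0, 333.0], 0.92)]
side yellow_tray [([285.0, 144.0], 0.59)]
side pallet [([256.0, 213.0], 0.96)]
side goblet [([370.0, 204.0], 0.77)]
top red_blank [([225.0, 204.0], 0.74)]
top blue_blank [([233.0, 185.0], 0.63)]
top green_blank [([252.0, 199.0], 0.88), ([128.0, 198.0], 0.59)]
top yellow_blank [([243.0, 212.0], 0.79), ([270.0, 100.0], 0.72), ([352.0, 300.0], 0.59)]
top red_tray [([127.0, 198.0], 0.77)]
top blue_tray [([323.0, 215.0], 0.68)]
top green_tray [([369.0, 215.0], 0.59)]
top yellow_tray [([169.0, 160.0], 0.72)]
top pallet [([239.0, 202.0], 0.98), ([269.0, 100.0], 0.58), ([233.0, 185.0], 0.28)]
top goblet [([268.0, 102.0], 0.59)]
```

```bash
sed -i '1a from scipy.spatial.transform import Rotation as Rn' h.py
sed -i 's/np.array(c\["rotation"\])/RM(c)/g' h.py
cat >> h.py <<'E'
def RM(c):
    r=np.array(c["rotation"],float); return Rn.from_quat(r).as_matrix() if r.size==4 else r.reshape(3,3)
E
python3 - <<'E'
from h import *
o=pickle.load(open("cam_a.pkl","rb"))
for n in o: print(n,RM(o[n]).round(2).tolist(), proj(o[n],[0.27,0.59,0.3]).round())
E
```

```text
side [[1.0, -0.05, 0.04], [-0.07, -0.75, 0.65], [-0.0, -0.66, -0.76]] [159.  -9.]
top [[0.03, -1.0, 0.05], [-1.0, -0.03, -0.0], [0.0, -0.05, -1.0]] [-14. 295.]
```

View pics/side_a.png

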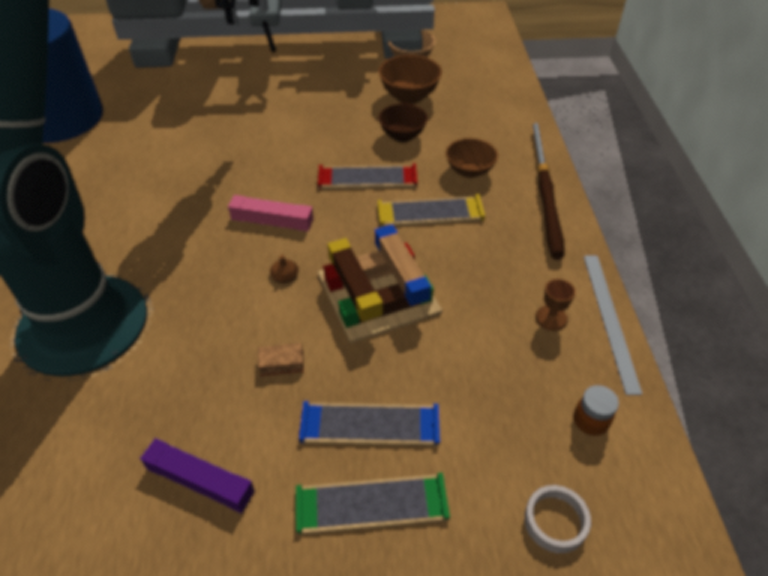

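View pics/top_a.png

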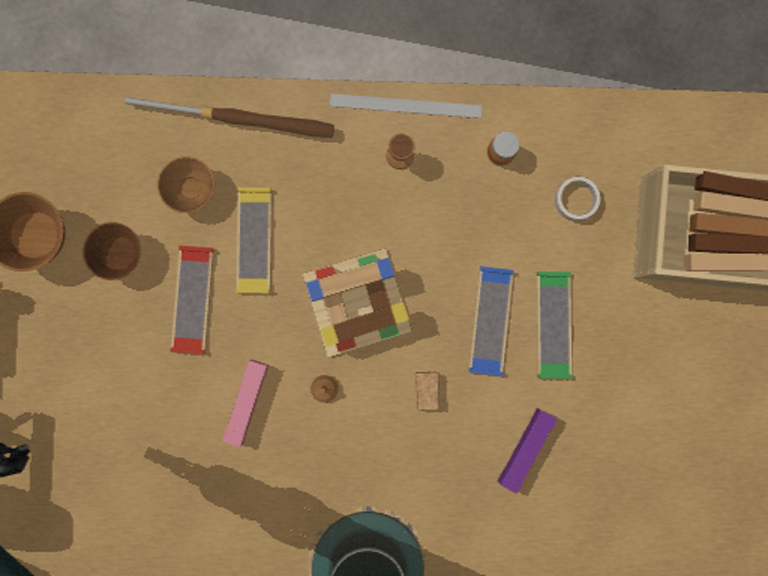

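Run:
```python
from h import *
o=pickle.load(open("cam_a.pkl","rb"))
f=o["top"]["frame"][155:245,190:290,::-1]; a=cv2.resize(f,None,fx=6,fy=6,interpolation=cv2.INTER_NEAREST); cv2.imwrite("pics/ct.png",a)
f=o["side"]["frame"][145:230,205:300,::-1]; a=cv2.resize(f,None,fx=6,fy=6,interpolation=cv2.INTER_NEAREST); cv2.imwrite("pics/cs.png",a)
for n in o:
    h=cv2.cvtColor(o[n]["frame"],cv2.COLOR_RGB2HSV).astype(int)
    for name,(lo,hi) in dict(red=(172,6),blue=(105,120),green=(50,80),yellow=(22,32)).items():
        H=h[...,0]; m=((H>=lo)&(H<=hi)) if lo<hi else ((H>=lo)|(H<=hi))
        m=(m&(h[...,1]>150)&(h[...,2]>70)).astype(np.uint8)
        k,l,st,ce=cv2.connectedComponentsWithStats(m)
        print(n,name,[(st[i,4],ce[i].round(1).tolist()) for i in range(1,k) if st[i,4]>12])
```

```text
side red [(np.int32(100), [216.0, 117.1]), (np.int32(97), [273.0, 115.9]), (np.int32(44), [219.5, 180.8])]
side blue [(np.int32(173), [37.5, 15.8]), (np.int32(60), [256.1, 153.8]), (np.int32(112), [278.1, 190.3]), (np.int32(246), [206.6, 280.7]), (np.int32(243), [285.8, 282.4])]
side green [(np.int32(278), [290.4, 331.0]), (np.int32(307), [203.6, 338.8])]
side yellow [(np.int32(132), [316.6, 137.7]), (np.int32(122), [256.4, 141.2]), (np.int32(92), [225.1, 163.4]), (np.int32(161), [245.1, 201.1])]
top red [(np.int32(184), [129.7, 168.6]), (np.int32(66), [216.2, 181.3]), (np.int32(186), [124.5, 230.2]), (np.int32(58), [230.1, 229.7])]
top blue [(np.int32(42), [334.1, 185.2]), (np.int32(29), [330.1, 245.4])]
top green []
top yellow [(np.int32(165), [169.0, 128.8]), (np.int32(126), [167.8, 190.2]), (np.int32(96), [266.0, 208.1]), (np.int32(80), [219.6, 223.6])]
```

View pics/ct.png

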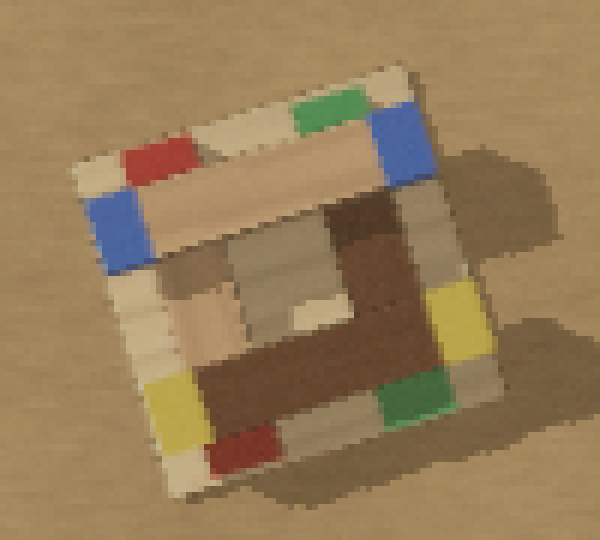

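View pics/cs.png

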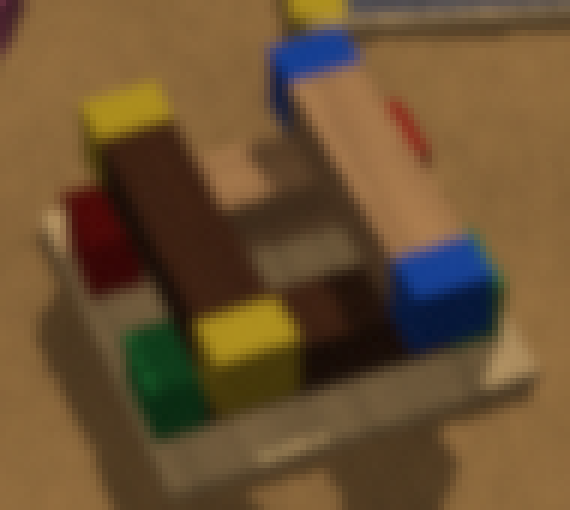

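```bash
cat >> h.py <<'E'
HR=dict(red=(170,8),blue=(102,122),green=(45,85),yellow=(21,34))
def comps(f,name,amin=25):
    h=cv2.cvtColor(f,cv2.COLOR_RGB2HSV).astype(int); lo,hi=HR[name]
    H=h[...,0]; m=((H>=lo)&(H<=hi)) if lo<hi else ((H>=lo)|(H<=hi))
    m=(m&(h[...,1]>(150 if name in("red","yellow") else 110))&(h[...,2]>60)).astype(np.uint8)
    k,l,st,ce=cv2.connectedComponentsWithStats(m)
    return [(int(st[i,4]),ce[i].round(2).tolist()) for i in range(1,k) if st[i,4]>amin]
E
python3 - <<'E'
from h import *
o=pickle.load(open("cam_a.pkl","rb"))
for n in o:
    for c in HR: print(n,c,comps(o[n]["frame"],c))
T,S=o["top"],o["side"]
def tp(x,y): return (x/6+190-.5+.08,y/6+155-.42)
def sp(x,y): return (x/6+205-.42,y/6+145-.42)
for nm,t,s in(("blue",[(88,202),(108,274),(417,101),(437,182)],[(285,42),(350,32),(400,292),(495,268)]),("yellow",[(143,385),(165,455),(470,280),(495,358)],[(88,107),(160,83),(202,340),(297,312)])):
    ct=tp(*np.mean(t,0)); cs=sp(*np.mean(s,0)); print(nm,"tri centre",tri([T,S],[ct,cs]).round(4))
    P=np.array([onplane(T,*tp(*q),.078) for q in t])
    a=P[:2].mean(0);b=P[2:].mean(0); print(P.round(3).tolist(),"c",P.mean(0).round(4),"yaw",np.arctan2(*(a-b)[[1,0]]),"L",np.linalg.norm(a-b))
    Q=np.array([onplane(S,*sp(*q),.078) for q in s]); print("side",Q.round(3).tolist(),Q.mean(0).round(4))
E
```

```text
side red [(108, [273.19, 115.94]), (108, [215.78, 116.81]), (80, [219.94, 183.06])]
side blue [(194, [37.8, 15.98]), (77, [256.36, 153.69]), (135, [278.1, 190.61]), (281, [206.58, 280.61]), (265, [285.97, 282.5])]
side green [(54, [228.93, 204.41]), (352, [290.65, 330.93]), (382, [203.29, 338.71])]
side yellow [(151, [316.8, 137.33]), (135, [256.22, 141.1]), (109, [224.82, 163.74]), (257, [245.77, 203.62])]
top red [(186, [129.62, 168.57]), (67, [216.15, 181.39]), (188, [124.59, 230.28]), (64, [230.12, 229.64])]
top blue [(95, [256.45, 178.56]), (174, [330.45, 183.06]), (87, [209.38, 193.06]), (180, [323.55, 244.24])]
top green [(164, [368.52, 185.52]), (170, [369.5, 247.16])]
top yellow [(165, [169.03, 128.76]), (126, [167.79, 190.21]), (98, [265.9, 208.18]), (80, [219.58, 223.55])]
blue tri centre [0.5485 0.0457 0.0774]
[[0.538, 0.126, 0.078], [0.505, 0.116, 0.078], [0.589, -0.024, 0.078], [0.552, -0.035, 0.078]] c [0.5463 0.0457 0.078 ] yaw 1.8855515990678504 L 0.15805594511796373
side [[0.514, 0.12, 0.078], [0.543, 0.124, 0.078], [0.551, -0.03, 0.078], [0.591, -0.02, 0.078]] [0.5499 0.0484 0.078 ]
yellow tri centre [0.4655 0.0176 0.0815]
[[0.455, 0.098, 0.078], [0.423, 0.087, 0.078], [0.507, -0.051, 0.078], [0.472, -0.063, 0.078]] c [0.4643 0.0176 0.078 ] yaw 1.8973155849836942 L 0.15789567458324205
side [[0.426, 0.085, 0.078], [0.458, 0.098, 0.078], [0.47, -0.05, 0.078], [0.509, -0.038, 0.078]] [0.4659 0.0237 0.078 ]
```

Run:
```python
from h import *
o=pickle.load(open("cam_a.pkl","rb"));T,S=o["top"],o["side"]
D=dict(blue=([(330.45,183.06),(323.55,244.24)],[(285.97,282.5),(206.58,280.61)]),
green=([(368.52,185.52),(369.5,247.16)],[(290.65,330.93),(203.29,338.71)]),
red=([(129.62,168.57),(124.59,230.28)],[(273.19,115.94),(215.78,116.81)]),
yellow=([(169.03,128.76),(167.79,190.21)],[(316.8,137.33),(256.22,141.1)]))
for n,(t,s) in D.items():
    P=[tri([T,S],[a,b]) for a,b in zip(t,s)]
    Q=[onplane(T,*a,.0095) for a in t]; R=[onplane(S,*a,.0095) for a in s]
    for k,X in(("tri",P),("top",Q),("side",R)):
        d=X[0]-X[1]; c=(X[0]+X[1])/2
        print(n,k,"c",c.round(4),"yaw",np.degrees(np.arctan2(d[1],d[0])).round(2),"L",np.linalg.norm(d[:2]).round(4),"r",np.hypot(*c[:2]).round(3))
```

```text
blue tri c [ 0.4788 -0.2271  0.0076] yaw -5.36 L 0.1787 r 0.53
blue top c [ 0.4791 -0.2267  0.0095] yaw -5.33 L 0.1789 r 0.53
blue side c [ 0.4784 -0.2282  0.0095] yaw -5.49 L 0.1779 r 0.53
green tri c [ 0.4745 -0.3497  0.0067] yaw 1.59 L 0.1798 r 0.589
green top c [ 0.4748 -0.3489  0.0095] yaw 1.74 L 0.1789 r 0.589
green side c [ 0.4739 -0.3509  0.0095] yaw 1.31 L 0.1797 r 0.59
red tri c [0.5042 0.3556 0.0078] yaw -2.11 L 0.1802 r 0.617
red top c [0.5038 0.3551 0.0095] yaw -2.23 L 0.1799 r 0.616
red side c [0.5043 0.3534 0.0095] yaw -2.7 L 0.1799 r 0.616
yellow tri c [0.624  0.2399 0.0078] yaw 0.95 L 0.1811 r 0.668
yellow top c [0.6239 0.2396 0.0095] yaw 1.0 L 0.1804 r 0.668
yellow side c [0.6236 0.238  0.0095] yaw 1.23 L 0.1813 r 0.667
```

Call:
send_rows([
  [0, 0, -0.14, 2.2, -4.4, 0, 0],
  [0, 0, -0.28, 4.4, -8.8, 0, 0],
  [0, 0, -0.42, 6.6, -13.2, 0, 0],
  [0, 0, -0.56, 8.8, -17.6, 0, 0],
  [0, 0, -0.7, 11, -22, 0, 0],
], grip_force=40)

```text
time: 1.6
position: [0.3786, 0.3704, 0.3042]
eef_rot: [0.976, 0.218, 0.0, -0.0]
force: [0.8, 1.2, -0.2]
opening: 0.0853
```

Call:
send_rows([
  [0, 0, -0.03, 2.2, -4.2, -0.5, 0],
  [0, 0, -0.06, 4.4, -8.4, -1, 0],
  [0, 0, -0.09, 6.6, -12.6, -2, 0],
  [0, 0, -0.12, 8.8, -16.8, -3, 0],
  [0, 0, -0.12, 11, -21, -4, 0],
])

```text
time: 2.1
position: [0.4893, 0.1588, 0.2643]
eef_rot: [0.987, 0.159, 0.001, -0.001]
force: [1.2, 0.9, 0.2]
opening: 0.0855
```

Call:
send_rows([
  [0, 0, 0, 2, -4, -1, 0],
  [0, 0, 0, 4, -8, -2, 0],
  [0, 0, 0, 5.9, -11.3, -3, 0],
  [0, 0, 0, 5.9, -11.3, -4, 0],
  [0, 0, 0, 5.9, -11.3, -5, 0],
])

```text
time: 2.6
position: [0.5484, 0.045, 0.2137]
eef_rot: [0.987, 0.158, 0.001, -0.001]
force: [-0.6, 0.5, 0.6]
opening: 0.0853
```

Run:
```python
from h import *
o=snap("b")
```

```text
(no output)
```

View pics/side_b.png

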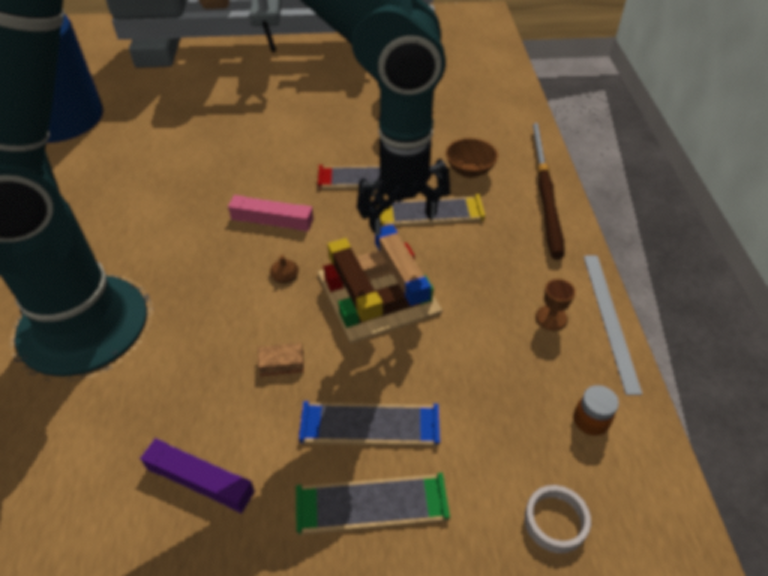

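The side view shows the open jaws (360–448, 190–215) over the blue-ended blank (405, 262), aligned across it. Next I go down.

Call:
send_rows([
  [0, 0, 0, 0, 0, -2, 0],
  [0, 0, 0, 0, 0, -4, 0],
  [0, 0, 0, 0, 0, -6, 0],
  [0, 0, 0, 0, 0, -8, 0],
  [0, 0, 0, 0, 0, -9.3, 0],
])

```text
time: 3.2
position: [0.5463, 0.0489, 0.1189]
eef_rot: [0.987, 0.162, -0.001, -0.001]
force: [-1.2, -0.1, 1.2]
opening: 0.0855
```

Call:
send_rows([
  [0, 0, 0, 0, 0, 0, 100],
  [0, 0, 0, 0, 0, 0, 255],
  [0, 0, 0, 0, 0, 0, 255],
  [0, 0, 0, 0, 0, 0, 255],
  [0, 0, 0, 0, 0, 0, 255],
])

```text
time: 3.7
position: [0.5471, 0.0491, 0.1201]
eef_rot: [0.987, 0.162, -0.0, -0.001]
force: [-1.5, 1.0, 6.2]
opening: 0.0333
```

Call:
send_rows([
  [0, 0, 0, 0, 0, 0.5, 255],
  [0, 0, 0, 0, 0, 2, 255],
  [0, 0, 0, 0, 0, 4, 255],
  [0, 0, 0, 0, 0, 6, 255],
  [0, 0, 0, 0, 0, 8, 255],
])

```text
time: 4.2
position: [0.547, 0.0489, 0.2017]
eef_rot: [0.987, 0.161, 0.0, -0.001]
force: [1.1, 0.4, -1.2]
opening: 0.0336
```

Call:
send_rows([
  [0, 0, 0.13, -1, -4, 1, 255],
  [0, 0, 0.26, -2, -8, 2, 255],
  [0, 0, 0.39, -3, -12, 2, 255],
  [0, 0, 0.52, -4, -16, 2, 255],
  [0, 0, 0.65, -5, -20, 2, 255],
])

```text
time: 4.7
position: [0.4963, -0.1527, 0.223]
eef_rot: [0.882, 0.47, 0.0, -0.001]
force: [1.7, 0.7, -1.9]
opening: 0.0336
```

```bash
python3 -c "
from h import *
print(manip.read_state())"
```

```text
{'time': 4.7, 'qpos': array([ 0.00916279,  0.35689932,  0.27249148,  2.00550295, -0.13382303,
        0.79706076,  1.33874417]), 'joint_vel': array([ 9.18127484e-01,  9.85598695e-03, -1.50885485e-01, -2.93115056e-02,
        7.66800320e-02,  1.95589301e-03,  1.99888515e+00]), 'joint_torque': array([ -4.76702392, -42.48169184,   3.02513391, -19.63761091,
        -0.05640896,   0.15446902,  -2.12219976]), 'position': array([ 0.49631124, -0.15274987,  0.22298806]), 'eef_rot': array([ 8.82432355e-01,  4.70438359e-01,  3.36296692e-05, -9.42302771e-04]), 'force': array([ 1.70409604,  0.74330957, -1.94184882]), 'torque': array([-0.03248842, -0.01827628,  0.07683467]), 'opening': 0.03361139693940472}
```

Call:
send_rows([
  [0, 0, 0.12, -0.4, -2, 0, 255],
  [0, 0, 0.24, -0.9, -4, 0, 255],
  [0, 0, 0.36, -1.4, -6, 0, 255],
  [0, 0, 0.498, -1.75, -7.4, 0, 255],
  [0, 0, 0.498, -1.75, -7.4, 0, 255],
])

```text
time: 5.2
position: [0.4778, -0.2293, 0.224]
eef_rot: [0.741, 0.672, -0.0, -0.0]
force: [-0.5, 0.5, -1.6]
opening: 0.0336
```

Call:
send_rows([
  [0, 0, 0, 0, 0, -2, 255],
  [0, 0, 0, 0, 0, -4, 255],
  [0, 0, 0, 0, 0, -6, 255],
  [0, 0, 0, 0, 0, -8, 255],
  [0, 0, 0, 0, 0, -8, 255],
])

```text
time: 5.7
position: [0.4767, -0.2276, 0.1422]
eef_rot: [0.741, 0.671, -0.001, -0.002]
force: [-0.8, 1.5, -0.8]
opening: 0.0336
```

Run:
```python
from h import *
o=snap("c")
for n in o: print(n,comps(o[n]["frame"],"blue",15))
s=manip.read_state(); print(s["position"],s["eef_rot"])
```

```text
side [(136, [39.65, 16.49]), (486, [209.08, 272.92]), (483, [282.2, 274.44])]
top [(243, [332.23, 184.9]), (202, [323.22, 241.91])]
[ 0.47813554 -0.22865972  0.1444294 ] [ 7.41014811e-01  6.71488427e-01 -4.49293083e-04 -3.75069377e-04]
```

View pics/side_c.png

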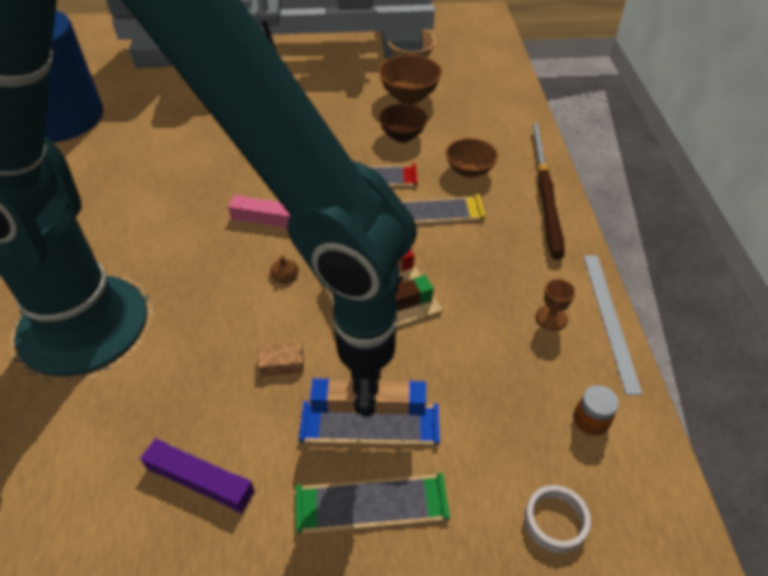

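View pics/top_c.png

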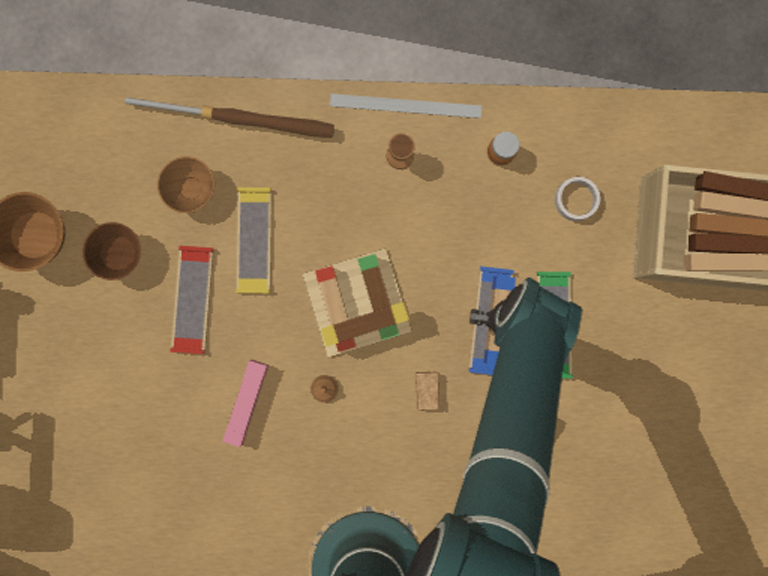

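```bash
cat >> h.py <<'E'
def box(c,img,ctr,yaw,z0,k,off,L=.16,W=.034,H=.034):
    # draw wire box on a k-times crop with offset off
    ca,sa=np.cos(yaw),np.sin(yaw); P=[]
    for z in(z0,z0+H):
        for a,b in((1,1),(1,-1),(-1,-1),(-1,1)):
            x=a*L/2;y=b*W/2; P.append(((proj(c,[ctr[0]+ca*x-sa*y,ctr[1]+sa*x+ca*y,z])-off+.5)*k).round().astype(int))
    for i in range(4):
        for a,b in((i,(i+1)%4),(4+i,4+(i+1)%4),(i,i+4)): cv2.line(img,tuple(map(int,P[a])),tuple(map(int,P[b])),(255,0,255),1)
def crop(c,r0,r1,c0,c1,k=6): return cv2.resize(np.ascontiguousarray(c["frame"][r0:r1,c0:c1,::-1]),None,fx=k,fy=k,interpolation=cv2.INTER_CUBIC),np.array([c0,r0])
E
python3 - <<'E'
from h import *
o=pickle.load(open("cam_c.pkl","rb"))
c=o["side"]; im,off=crop(c,235,310,185,305)
ya=np.radians(-5.6)
box(c,im,(0.478,-.2285),ya,.144-.077,6,off)
cv2.imwrite("pics/d.png",im)
E
```

```text
(no output)
```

View pics/d.png

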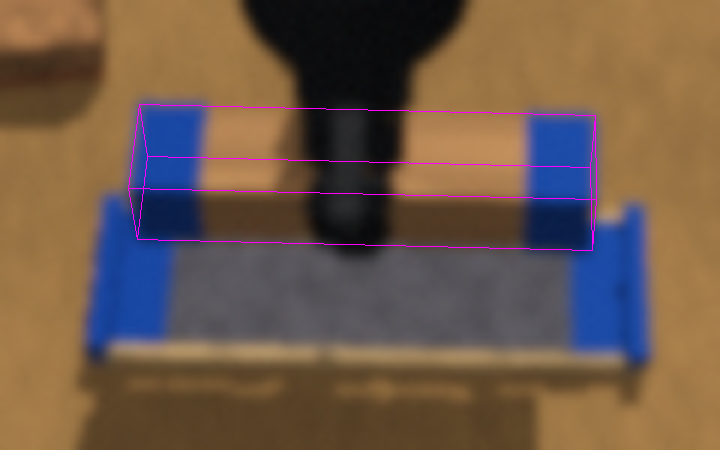

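The wire box predicted from the TCP fits the held blank (ends at columns 130–205 and 527–597 of the crop), so it sits centred in the grip. Next I lower it.

Call:
send_rows([
  [0, 0, 0, 0, 0.1, -1.5, 255],
  [0, 0, 0, 0, 0.1, -3, 255],
  [0, 0, 0, 0, 0.1, -4, 255],
  [0, 0, 0, 0, 0.1, -5, 255],
  [0, 0, 0, 0, 0.1, -5.5, 255],
])

```text
time: 6.3
position: [0.478, -0.2275, 0.0886]
eef_rot: [0.741, 0.671, -0.001, -0.001]
force: [-0.4, -1.0, -1.2]
opening: 0.0334
```

Call:
send_rows([
  [0, 0, 0, 0, 0, 0, 255],
  [0, 0, 0, 0, 0, 0, 255],
  [0, 0, 0, 0, 0, 0, 255],
  [0, 0, 0, 0, 0, 0, 255],
  [0, 0, 0, 0, 0, 0, 255],
])

```text
time: 6.8
position: [0.4781, -0.2276, 0.0889]
eef_rot: [0.741, 0.671, -0.0, -0.0]
force: [0.4, -0.0, -1.2]
opening: 0.0336
```

Call:
send_rows([
  [0, 0, 0, 0, 0, -0.15, 255],
  [0, 0, 0, 0, 0, -0.3, 255],
  [0, 0, 0, 0, 0, -0.42, 255],
  [0, 0, 0, 0, 0, -0.42, 255],
  [0, 0, 0, 0, 0, -0.42, 255],
])

```text
time: 7.3
position: [0.4781, -0.2276, 0.0846]
eef_rot: [0.741, 0.671, -0.0, -0.0]
force: [-0.5, 0.2, -0.7]
opening: 0.0338
```

Call:
send_rows([
  [0, 0, 0, 0, 0, 0, 200],
  [0, 0, 0, 0, 0, 0, 120],
  [0, 0, 0, 0, 0, 0, 60],
  [0, 0, 0, 0, 0, 0.5, 0],
  [0, 0, 0, 0, 0, 2, 0],
])

```text
time: 7.8
position: [0.4773, -0.2273, 0.1043]
eef_rot: [0.741, 0.671, -0.001, -0.002]
force: [0.2, -0.1, 0.7]
opening: 0.0848
```

Call:
send_rows([
  [0, 0, 0, 0, 0, 2, 0],
  [0, 0, 0, 0, 0, 4, 0],
  [0, 0, 0, 0, 0, 7, 0],
  [0, 0, 0, 0, 0, 10, 0],
  [0, 0, 0, 0, 0, 13, 0],
])

```text
time: 8.3
position: [0.4772, -0.2273, 0.2369]
eef_rot: [0.741, 0.671, -0.001, -0.001]
force: [0.9, -0.8, -0.3]
opening: 0.0855
```

Run:
```python
from h import *
o=snap("e")
c=o["side"]; im,off=crop(c,235,310,185,305)
box(c,im,(0.4788,-.2271),np.radians(-5.35),.008,6,off)
cv2.imwrite("pics/e.png",im)
```

```text
(no output)
```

View pics/e.png

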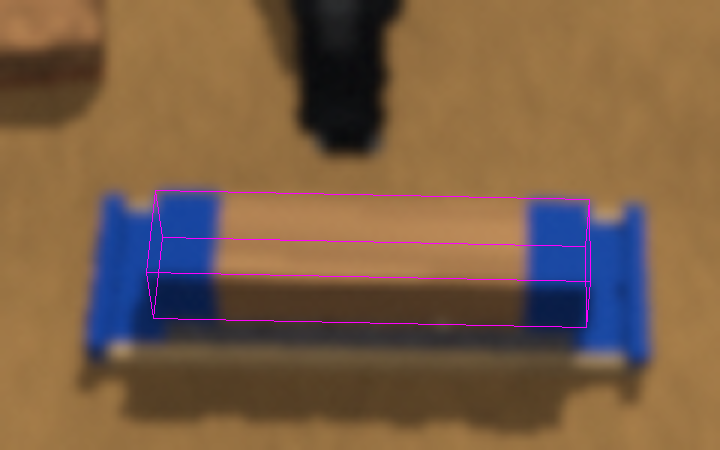

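View pics/top_e.png

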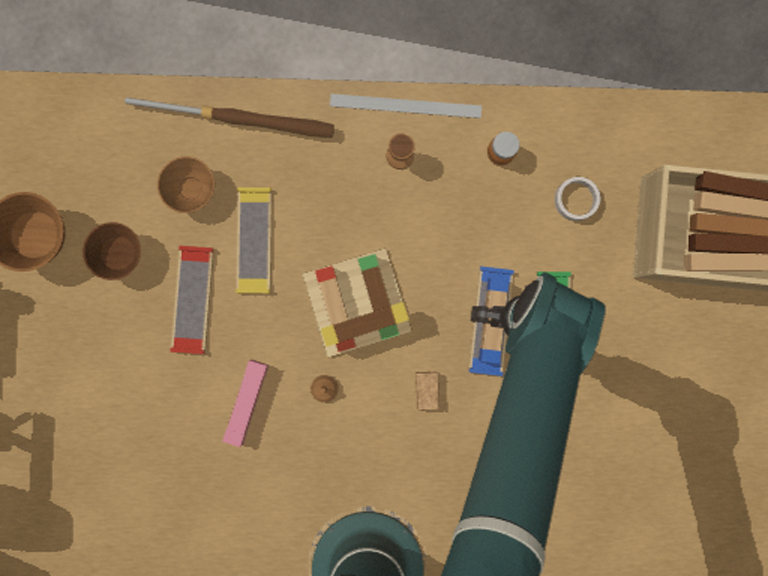

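Call:
send_rows([
  [0, 0, -0.14, -0.2, 3, 0, 0],
  [0, 0, -0.28, -0.4, 6, 0, 0],
  [0, 0, -0.42, -0.6, 9, 0, 0],
  [0, 0, -0.56, -0.8, 12, 0, 0],
  [0, 0, -0.7, -0.9, 15, -1, 0],
])

```text
time: 8.9
position: [0.4706, -0.0773, 0.231]
eef_rot: [0.928, 0.374, 0.002, 0.003]
force: [0.8, 0.4, 0.9]
opening: 0.0853
```

Call:
send_rows([
  [0, 0, -0.14, 0, 3, 0, 0],
  [0, 0, -0.28, 0, 6, -1, 0],
  [0, 0, -0.42, 0, 9, -2, 0],
  [0, 0, -0.452, 0, 9.5, -3, 0],
  [0, 0, -0.452, 0, 9.5, -3, 0],
])

```text
time: 9.4
position: [0.4696, 0.0191, 0.2002]
eef_rot: [0.987, 0.158, -0.0, 0.003]
force: [-0.6, -0.4, -0.2]
opening: 0.0854
```

Call:
send_rows([
  [0, 0, 0, 0, 0, 0, 0],
  [0, 0, 0, 0, 0, 0, 0],
  [0, 0, 0, 0, 0, 0, 0],
  [0, 0, 0, 0, 0, 0, 0],
  [0, 0, 0, 0, 0, 0, 0],
])

```text
time: 9.9
position: [0.4698, 0.0187, 0.2005]
eef_rot: [0.988, 0.157, -0.0, 0.003]
force: [0.6, -0.4, -0.3]
opening: 0.0851
```

Call:
send_rows([
  [0, 0, 0.005, -0.4, -0.1, -1, 0],
  [0, 0, 0.005, -0.4, -0.1, -3, 0],
  [0, 0, 0.005, -0.4, -0.1, -5, 0],
  [0, 0, 0.005, -0.4, -0.1, -7, 0],
  [0, 0, 0.005, -0.4, -0.1, -8, 0],
])

```text
time: 10.4
position: [0.4645, 0.0174, 0.1186]
eef_rot: [0.987, 0.16, -0.002, 0.003]
force: [-0.3, -0.8, 0.5]
opening: 0.0856
```

Call:
send_rows([
  [0, 0, 0, 0, 0, 0, 100],
  [0, 0, 0, 0, 0, 0, 255],
  [0, 0, 0, 0, 0, 0, 255],
  [0, 0, 0, 0, 0, 0, 255],
  [0, 0, 0, 0, 0, 0, 255],
])

```text
time: 10.9
position: [0.4651, 0.0175, 0.1195]
eef_rot: [0.987, 0.16, -0.001, 0.003]
force: [-0.4, -0.9, 5.6]
opening: 0.0334
```

Call:
send_rows([
  [0, 0, 0, 0, 0, 0.5, 255],
  [0, 0, 0, 0, 0, 2, 255],
  [0, 0, 0, 0, 0, 4, 255],
  [0, 0, 0, 0, 0, 6, 255],
  [0, 0, 0, 0, 0, 8, 255],
])

```text
time: 11.4
position: [0.4648, 0.0175, 0.2004]
eef_rot: [0.987, 0.16, -0.001, 0.003]
force: [1.4, 0.1, -0.9]
opening: 0.0337
```

Call:
send_rows([
  [0, 0, 0.14, 2, 2.8, 1, 255],
  [0, 0, 0.28, 4, 5.6, 2, 255],
  [0, 0, 0.42, 6, 8.4, 3, 255],
  [0, 0, 0.56, 8, 11.2, 3, 255],
  [0, 0, 0.7, 10, 14, 3, 255],
])

```text
time: 11.9
position: [0.5653, 0.1586, 0.2312]
eef_rot: [0.871, 0.491, 0.001, 0.003]
force: [-0.0, -0.7, -1.9]
opening: 0.0335
```

Call:
send_rows([
  [0, 0, 0.14, 2, 2.8, 0, 255],
  [0, 0, 0.28, 4, 5.6, 0, 255],
  [0, 0, 0.42, 5.9, 8.2, 0, 255],
  [0, 0, 0.56, 5.9, 8.2, 0, 255],
  [0, 0, 0.567, 5.9, 8.2, 0, 255],
])

```text
time: 12.4
position: [0.624, 0.2412, 0.2307]
eef_rot: [0.698, 0.716, 0.001, 0.003]
force: [0.1, -0.2, -1.4]
opening: 0.0333
```

Call:
send_rows([
  [0, 0, 0, 0, 0, -2, 255],
  [0, 0, 0, 0, 0, -4, 255],
  [0, 0, 0, 0, 0, -6, 255],
  [0, 0, 0, 0, 0, -8, 255],
  [0, 0, 0, 0, 0, -9, 255],
])

```text
time: 12.9
position: [0.6228, 0.2396, 0.1389]
eef_rot: [0.7, 0.715, -0.001, 0.003]
force: [0.1, 0.6, -1.3]
opening: 0.0335
```

Call:
send_rows([
  [0, 0, 0, 0, 0, 0, 255],
  [0, 0, 0, 0, 0, 0, 255],
  [0, 0, 0, 0, 0, 0, 255],
  [0, 0, 0, 0, 0, 0, 255],
  [0, 0, 0, 0, 0, 0, 255],
])

```text
time: 13.4
position: [0.6231, 0.2399, 0.1397]
eef_rot: [0.7, 0.714, -0.0, 0.003]
force: [-0.1, -0.3, -1.4]
opening: 0.0334
```

Run:
```python
from h import *
o=snap("f"); s=manip.read_state(); p=s["position"]; q=s["eef_rot"]; ya=2*np.arctan2(q[1],q[0])-np.pi/2
print(p,q,np.degrees(ya)+90)
c=o["side"]; im,off=crop(c,95,170,240,340)
box(c,im,p,ya,p[2]-.0755,6,off)
cv2.imwrite("pics/f.png",im)
```

```text
[0.62294778 0.23974302 0.13936561] [ 6.99634484e-01  7.14495950e-01 -3.16586144e-04  2.65066730e-03] 91.20422823151557
```

View pics/f.png

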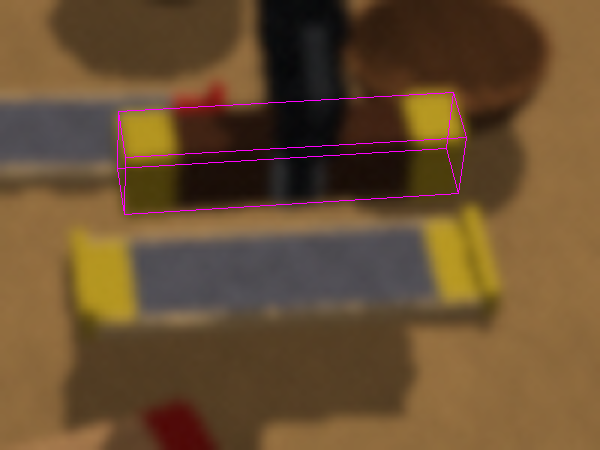

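The box fits the held yellow-ended blank over its tray (crop 120–465, 92–213). I lower it the same way.

Call:
send_rows([
  [0, 0, 0, 0.1, 0, -1.5, 255],
  [0, 0, 0, 0.1, 0, -3, 255],
  [0, 0, 0, 0.1, 0, -4, 255],
  [0, 0, 0, 0.1, 0, -4.7, 255],
  [0, 0, 0, 0.1, 0, -5, 255],
])

```text
time: 14.0
position: [0.6233, 0.2395, 0.0877]
eef_rot: [0.7, 0.714, -0.001, 0.002]
force: [0.1, -1.1, -1.9]
opening: 0.0333
```

Call:
send_rows([
  [0, 0, 0, 0, 0, 0, 255],
  [0, 0, 0, 0, 0, -0.1, 255],
  [0, 0, 0, 0, 0, -0.2, 255],
  [0, 0, 0, 0, 0, -0.3, 255],
  [0, 0, 0, 0, 0, -0.4, 255],
])

```text
time: 14.5
position: [0.6235, 0.2396, 0.084]
eef_rot: [0.7, 0.714, -0.001, 0.002]
force: [-0.2, 0.3, -2.2]
opening: 0.0336
```

Call:
send_rows([
  [0, 0, 0, 0, 0, 0, 200],
  [0, 0, 0, 0, 0, 0, 120],
  [0, 0, 0, 0, 0, 0, 60],
  [0, 0, 0, 0, 0, 0.5, 0],
  [0, 0, 0, 0, 0, 2, 0],
])

```text
time: 15.0
position: [0.6226, 0.2392, 0.1033]
eef_rot: [0.7, 0.715, -0.002, 0.002]
force: [-0.5, -0.6, -0.2]
opening: 0.0849
```

Call:
send_rows([
  [0, 0, 0, 0, 0, 3, 0],
  [0, 0, 0, 0, 0, 6, 0],
  [0, 0, 0, 0, 0, 9, 0],
  [0, 0, 0, 0, 0, 12, 0],
  [0, 0, 0, -4, -1, 14, 0],
])

```text
time: 15.5
position: [0.5865, 0.23, 0.2475]
eef_rot: [0.7, 0.714, 0.002, 0.004]
force: [0.3, -0.3, 0.5]
opening: 0.0854
```

Call:
send_rows([
  [0, 0, 0, -2, -4.4, 0, 0],
  [0, 0, 0, -4, -8.8, 0, 0],
  [0, 0, 0, -6, -13.2, 0, 0],
  [0, 0, 0, -7, -16, 0, 0],
  [0, 0, 0, -8, -20, 0, 0],
])

```text
time: 16.0
position: [0.506, 0.0297, 0.2492]
eef_rot: [0.7, 0.715, 0.003, 0.004]
force: [0.4, -0.1, 0.3]
opening: 0.0853
```

Run:
```python
from h import *
o=snap("g")
c=o["side"]; im,off=crop(c,95,170,240,340)
box(c,im,(.624,.2395),np.radians(1),.008,6,off)
cv2.imwrite("pics/g.png",im)
im,off=crop(c,145,230,205,300); cv2.imwrite("pics/g2.png",im)
```

```text
(no output)
```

View pics/g.png

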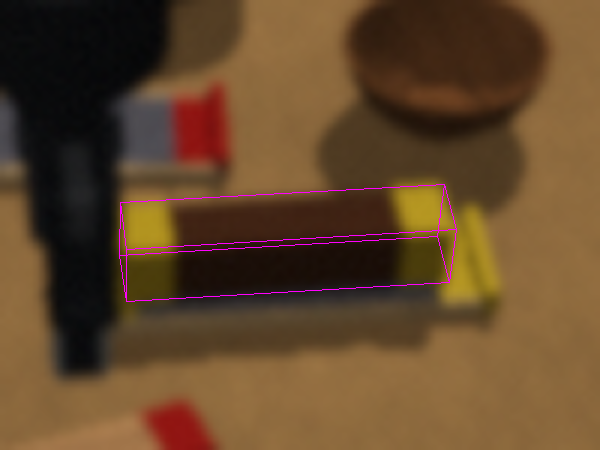

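View pics/top_g.png

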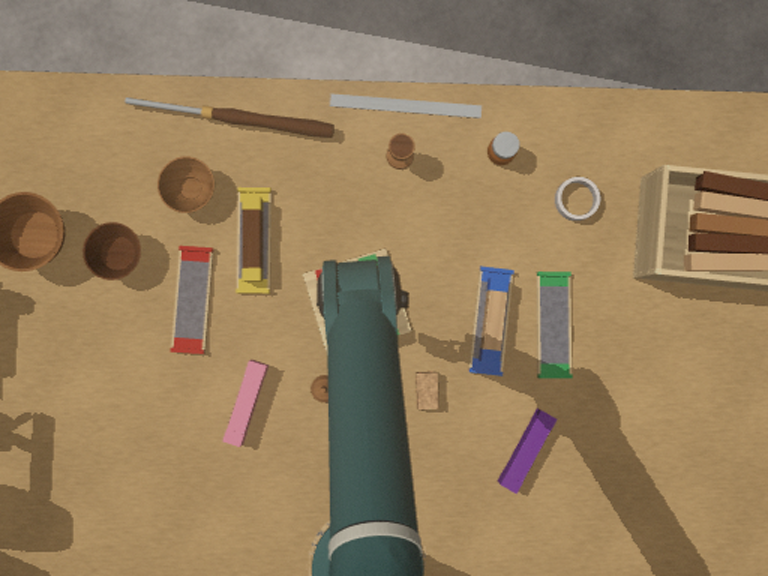

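View pics/g2.png

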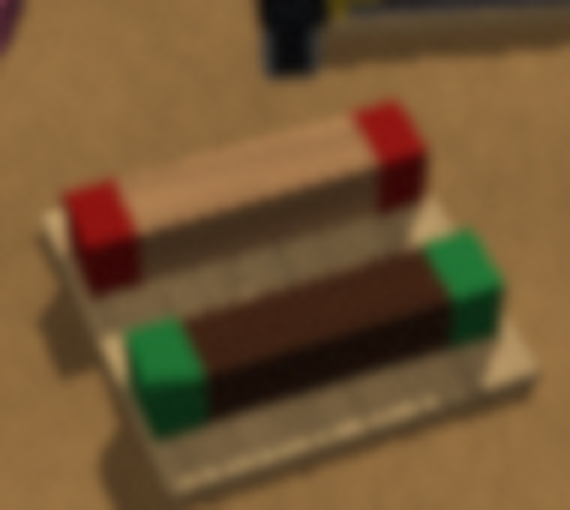

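Call:
send_rows([
  [0, 0, 0.07, 0, 4.5, 0, 0],
  [0, 0, 0.14, 0, 9, 0, 0],
  [0, 0, 0.21, 0, 13.5, 0, 0],
  [0, 0, 0.28, 0, 18, 0, 0],
  [0, 0, 0.28, 0, 20, 0, 0],
])

```text
time: 16.6
position: [0.5047, 0.2298, 0.2504]
eef_rot: [0.594, 0.804, 0.004, 0.004]
force: [0.6, 0.5, 0.6]
opening: 0.0854
```

Run:
```python
from h import *
o=snap("i");T,S=o["top"],o["side"]
print(manip.read_state()["position"],manip.read_state()["eef_rot"])
for n in o:
    for c in("red","green"): print(n,c,comps(o[n]["frame"],c,20))
im,off=crop(T,155,245,190,290);cv2.imwrite("pics/i.png",im)
```

```text
[0.50475867 0.2288872  0.25012873] [0.5943185  0.80421028 0.0034448  0.00441464]
side red [(108, [273.25, 115.82]), (109, [215.77, 116.87]), (116, [270.04, 168.61]), (128, [221.16, 182.63])]
side green [(96, [281.67, 189.05]), (108, [231.96, 204.56]), (351, [290.66, 330.9]), (381, [203.27, 338.68])]
top red [(52, [123.73, 166.44]), (92, [216.5, 182.4]), (93, [229.69, 228.47])]
top green [(159, [368.61, 185.43]), (170, [369.5, 247.16])]
```

View pics/i.png

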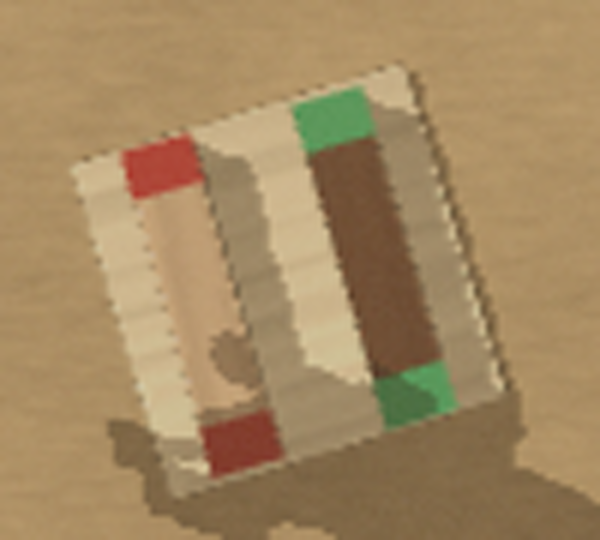

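Run:
```python
from h import *
o=pickle.load(open("cam_i.pkl","rb"));T,S=o["top"],o["side"]
tp=lambda q:(q[0]/6+190-.5,q[1]/6+155-.5); sp=lambda q:(q[0]/6+205-.5,q[1]/6+145-.5)
res={}
for nm,t,s in(("red",[(121,152),(191,134),(211,478),(285,456)],[(65,193),(80,238),(390,102),(425,150)]),("green",[(292,106),(364,88),(385,428),(458,410)],[(130,330),(148,383),(468,232),(502,282)])):
    print(nm,"tri",tri([T,S],[tp(np.mean(t,0)),sp(np.mean(s,0))]).round(4))
    P=np.array([onplane(T,*tp(q),.044) for q in t]); d=P[:2].mean(0)-P[2:].mean(0)
    Q=np.array([onplane(S,*sp(q),.044) for q in s]); e=Q[2:].mean(0)-Q[:2].mean(0)
    y=np.arctan2(d[1],d[0]);print(P.mean(0).round(4),np.degrees(y),np.linalg.norm(d)," side",Q.mean(0).round(4),np.degrees(np.arctan2(e[1],e[0])),np.linalg.norm(e))
    res[nm]=(P.mean(0),y)
im,off=crop(S,145,230,205,300); im2,off2=crop(T,155,245,190,290)
for nm,(p,y) in res.items():
    box(S,im,p,y,.010,6,off); box(T,im2,p,y,.010,6,off2)
cv2.imwrite("pics/j.png",np.hstack([im[:510],im2[:510]])[:, :1170]); cv2.imwrite("pics/j1.png",im)
```

```text
red tri [0.4921 0.0738 0.0454]
[0.4937 0.0739 0.044 ] 17.63103820636402 0.15913387821730637  side [0.4919 0.0756 0.044 ] 16.412322065894713 0.15649186379547725
green tri [ 0.5174 -0.007   0.0452]
[ 0.5182 -0.007   0.044 ] 17.78424378424401 0.15858483691493783  side [ 0.5182 -0.0055  0.044 ] 16.788017473732364 0.15561665374344394
```

View pics/j1.png

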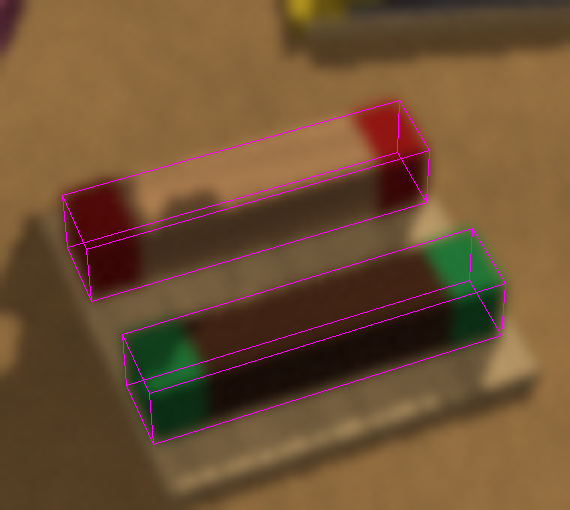

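Call:
send_rows([
  [0, 0.003, 0.005, -0.3, -4, -1, 0],
  [0, 0.006, 0.01, -0.6, -8, -2, 0],
  [0, 0.009, 0.01, -0.9, -12, -3, 0],
  [0, 0.011, 0.01, -1.2, -15.5, -4, 0],
  [0, 0.011, 0.01, -1.2, -15.5, -5, 0],
])

```text
time: 17.2
position: [0.4925, 0.0673, 0.2005]
eef_rot: [0.594, 0.804, -0.001, 0.001]
force: [0.2, 0.0, 0.3]
opening: 0.0855
```

Call:
send_rows([
  [0, 0, 0, 0, 0, 0, 0],
  [0, 0, 0, 0, 0, 0, 0],
  [0, 0, 0, 0, 0, -1, 0],
  [0, 0, 0, 0, 0, -3, 0],
  [0, 0, 0, 0, 0, -5, 0],
])

```text
time: 17.7
position: [0.493, 0.0685, 0.1502]
eef_rot: [0.593, 0.805, -0.0, 0.002]
force: [-0.4, -0.2, 1.2]
opening: 0.0851
```

Call:
send_rows([
  [0, 0, 0, 0, 0.55, 0, 0],
  [0, 0, 0, 0, 0.55, -1.5, 0],
  [0, 0, 0, 0, 0.55, -3, 0],
  [0, 0, 0, 0, 0.55, -4.5, 0],
  [0, 0, 0, 0, 0.55, -5, 0],
])

```text
time: 18.2
position: [0.4928, 0.0753, 0.0997]
eef_rot: [0.593, 0.805, -0.0, 0.001]
force: [-0.7, 0.1, 0.2]
opening: 0.0853
```

Call:
send_rows([
  [0, 0, 0, 0, 0, 0, 0],
  [0, 0, 0, 0, 0, -0.4, 0],
  [0, 0, 0, 0, 0, -0.9, 0],
  [0, 0, 0, 0, 0, -1.3, 0],
  [0, 0, 0, 0, 0, -1.3, 0],
])

```text
time: 18.7
position: [0.4925, 0.0752, 0.0863]
eef_rot: [0.593, 0.805, -0.001, 0.001]
force: [-0.4, -0.4, -0.7]
opening: 0.0858
```

Call:
send_rows([
  [0, 0, 0, 0, 0, 0, 100],
  [0, 0, 0, 0, 0, 0, 255],
  [0, 0, 0, 0, 0, 0, 255],
  [0, 0, 0, 0, 0, 0, 255],
  [0, 0, 0, 0, 0, 0, 255],
])

```text
time: 19.2
position: [0.4927, 0.0752, 0.0866]
eef_rot: [0.593, 0.805, -0.0, 0.001]
force: [0.3, -0.9, 2.7]
opening: 0.0334
```

Call:
send_rows([
  [0, 0, 0, 0, 0, 0.5, 255],
  [0, 0, 0, 0, 0, 2, 255],
  [0, 0, 0, 0, 0, 5, 255],
  [0, 0, 0, 0, 0, 9, 255],
  [0, 0, 0, 0, 0, 13, 255],
])

```text
time: 19.7
position: [0.492, 0.0751, 0.2176]
eef_rot: [0.593, 0.805, -0.001, 0.0]
force: [0.9, 0.8, -2.0]
opening: 0.0339
```

Call:
send_rows([
  [0, 0, -0.08, 0.3, 4.5, 0, 255],
  [0, 0, -0.16, 0.6, 9, 0, 255],
  [0, 0, -0.24, 0.8, 13.5, 0, 255],
  [0, 0, -0.34, 1, 18, 0, 255],
  [0, 0, -0.34, 1.2, 22.5, 0, 255],
])

```text
time: 20.2
position: [0.5035, 0.3016, 0.2177]
eef_rot: [0.721, 0.693, -0.001, 0.0]
force: [0.9, -0.6, -1.8]
opening: 0.0336
```

Call:
send_rows([
  [0, 0, 0, 0, 3, 0, 255],
  [0, 0, 0, 0, 5.4, -1, 255],
  [0, 0, 0, 0, 5.4, -3, 255],
  [0, 0, 0, 0, 5.4, -5, 255],
  [0, 0, 0, 0, 5.4, -7, 255],
])

```text
time: 20.7
position: [0.5029, 0.3557, 0.1468]
eef_rot: [0.721, 0.693, -0.002, 0.0]
force: [-0.2, 0.4, -1.7]
opening: 0.0332
```

Call:
send_rows([
  [0, 0, 0, 0, 0, 0, 255],
  [0, 0, 0, 0, 0, 0, 255],
  [0, 0, 0, 0, 0, 0, 255],
  [0, 0, 0, 0, 0, 0, 255],
  [0, 0, 0, 0, 0, 0, 255],
])

```text
time: 21.2
position: [0.5033, 0.3559, 0.1478]
eef_rot: [0.721, 0.693, -0.001, 0.0]
force: [0.3, 0.4, -1.9]
opening: 0.0334
```

Run:
```python
from h import *
o=snap("k"); s=manip.read_state(); p=s["position"]; q=s["eef_rot"]; ya=2*np.arctan2(q[1],q[0])-np.pi/2
print(p,q,np.degrees(ya)+90)
c=o["side"]; im,off=crop(c,70,145,195,295)
box(c,im,p,ya,p[2]-.0765,6,off)
cv2.imwrite("pics/k.png",im)
```

```text
[0.50315568 0.3557677  0.14737606] [ 7.21066720e-01  6.92864364e-01 -1.29309735e-03  2.94266175e-04] 87.71465272983347
```

View pics/k.png

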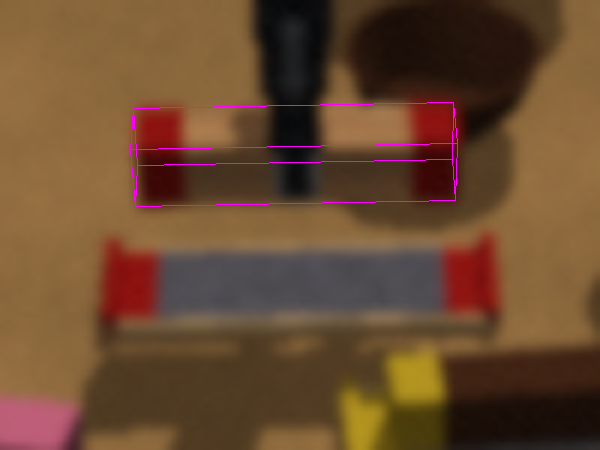

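The held blank sits about 1 px (2.4 mm) to +x of the box, so I correct x slightly and lower it.

Call:
send_rows([
  [0, 0, 0, -0.1, -0.1, -1.5, 255],
  [0, 0, 0, -0.1, -0.1, -3, 255],
  [0, 0, 0, -0.1, -0.1, -4.5, 255],
  [0, 0, 0, -0.1, -0.1, -5.5, 255],
  [0, 0, 0, -0.1, -0.1, -5.8, 255],
])

```text
time: 21.8
position: [0.5012, 0.3541, 0.087]
eef_rot: [0.721, 0.693, -0.003, 0.0]
force: [-0.9, -0.1, -1.4]
opening: 0.0336
```

Call:
send_rows([
  [0, 0, 0, 0, 0, 0, 255],
  [0, 0, 0, 0, 0, -0.1, 255],
  [0, 0, 0, 0, 0, -0.2, 255],
  [0, 0, 0, 0, 0, -0.3, 255],
  [0, 0, 0, 0, 0, -0.3, 255],
])

```text
time: 22.3
position: [0.5015, 0.3543, 0.0847]
eef_rot: [0.721, 0.693, -0.003, 0.0]
force: [-1.1, -0.7, 0.1]
opening: 0.0333
```

Call:
send_rows([
  [0, 0, 0, 0, 0, 0, 200],
  [0, 0, 0, 0, 0, 0, 120],
  [0, 0, 0, 0, 0, 0, 60],
  [0, 0, 0, 0, 0, 0.5, 0],
  [0, 0, 0, 0, 0, 2, 0],
])

```text
time: 22.8
position: [0.5008, 0.3538, 0.1042]
eef_rot: [0.721, 0.693, -0.004, 0.0]
force: [-0.1, 0.1, 0.4]
opening: 0.0845
```

Call:
send_rows([
  [0, 0, 0, 0, 0, 3, 0],
  [0, 0, 0, 0, 0, 6, 0],
  [0, 0, 0, 0, 0, 9, 0],
  [0, 0, 0.1, 0, -3, 11, 0],
  [0, 0, 0.2, 0, -7, 11, 0],
])

```text
time: 23.3
position: [0.5019, 0.2864, 0.219]
eef_rot: [0.645, 0.764, 0.0, 0.001]
force: [0.1, -0.1, -0.5]
opening: 0.0855
```

Call:
send_rows([
  [0, 0, 0.07, 0, -4.5, 0, 0],
  [0, 0, 0.14, 0, -9, 0, 0],
  [0, 0, 0.14, 0, -13.5, 0, 0],
  [0, 0, 0.14, 0, -18, 0, 0],
  [0, 0, 0.14, 1, -22, 0, 0],
])

```text
time: 23.8
position: [0.5111, 0.0642, 0.2204]
eef_rot: [0.59, 0.807, 0.001, 0.002]
force: [0.7, 0.1, 0.8]
opening: 0.0856
```

Run:
```python
from h import *
o=snap("l"); s=manip.read_state(); p=s["position"]; q=s["eef_rot"]; print(p,q,np.degrees(2*np.arctan2(q[1],q[0])))
c=o["side"]; im,off=crop(c,70,145,195,295)
box(c,im,(.504,.355),np.radians(-2.3),.008,6,off)
cv2.imwrite("pics/l.png",im)
im,off=crop(c,145,230,205,300); box(c,im,(.518,-.0065),np.radians(17.6),.010,6,off);cv2.imwrite("pics/l2.png",im)
```

```text
[0.51313537 0.05973773 0.22044088] [5.94053566e-01 8.04418983e-01 1.89459892e-04 3.22864632e-03] 107.10917270450454
```

View pics/l.png

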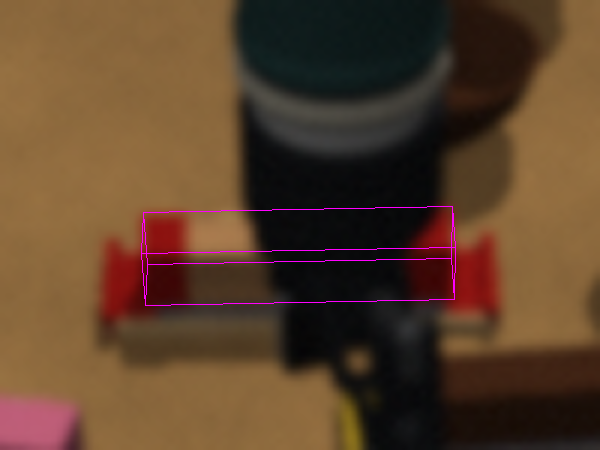

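View pics/l2.png

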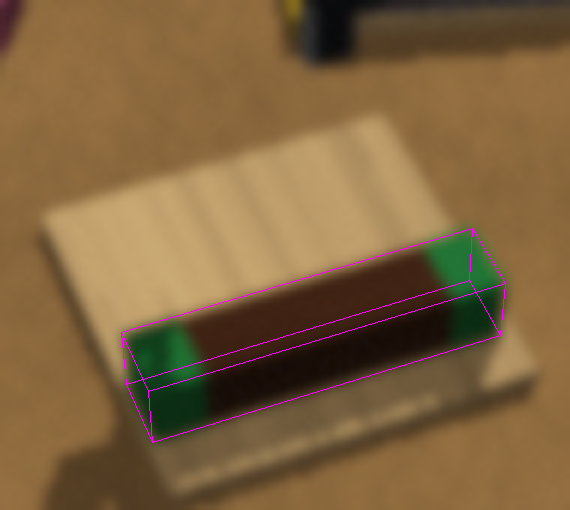

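Call:
send_rows([
  [0, 0, 0.01, 0.2, -3, 0, 0],
  [0, 0, 0.01, 0.6, -6.6, -1, 0],
  [0, 0, 0.01, 0.6, -6.6, -3, 0],
  [0, 0, 0.01, 0.6, -6.6, -5, 0],
  [0, 0, 0.01, 0.6, -6.6, -6, 0],
])

```text
time: 24.4
position: [0.5188, -0.0059, 0.16]
eef_rot: [0.59, 0.807, 0.0, 0.003]
force: [-0.3, -0.3, 0.4]
opening: 0.0856
```

Call:
send_rows([
  [0, 0, 0, 0, 0, 0, 0],
  [0, 0, 0, 0, 0, 0, 0],
  [0, 0, 0, 0, 0, 0, 0],
  [0, 0, 0, 0, 0, 0, 0],
  [0, 0, 0, 0, 0, 0, 0],
])

```text
time: 24.9
position: [0.5191, -0.0058, 0.1607]
eef_rot: [0.59, 0.807, 0.0, 0.003]
force: [1.0, 0.1, 0.3]
opening: 0.0852
```

Call:
send_rows([
  [0, 0, 0, 0, 0, -1.5, 0],
  [0, 0, 0, 0, 0, -3, 0],
  [0, 0, 0, 0, 0, -4.5, 0],
  [0, 0, 0, 0, 0, -6, 0],
  [0, 0, 0, 0, 0, -6.7, 0],
])

```text
time: 25.4
position: [0.5186, -0.0058, 0.0927]
eef_rot: [0.59, 0.807, -0.0, 0.003]
force: [-0.9, -0.3, -0.5]
opening: 0.0854
```

Call:
send_rows([
  [0, 0, 0, 0, 0, -0.2, 0],
  [0, 0, 0, 0, 0, -0.6, 0],
  [0, 0, 0, 0, 0, -0.7, 0],
  [0, 0, 0, 0, 0, -0.7, 100],
  [0, 0, 0, 0, 0, -0.7, 255],
])

```text
time: 25.9
position: [0.5189, -0.0059, 0.0861]
eef_rot: [0.59, 0.807, 0.0, 0.003]
force: [-0.3, 0.1, 0.0]
opening: 0.0591
```

Call:
send_rows([
  [0, 0, 0, 0, 0, 0, 255],
  [0, 0, 0, 0, 0, 0, 255],
  [0, 0, 0, 0, 0, 0, 255],
  [0, 0, 0, 0, 0, 0, 255],
  [0, 0, 0, 0, 0, 0, 255],
])

```text
time: 26.4
position: [0.5193, -0.0059, 0.0866]
eef_rot: [0.59, 0.807, 0.0, 0.003]
force: [0.4, -1.0, 5.3]
opening: 0.0334
```

Call:
send_rows([
  [0, 0, 0, 0, 0, 0.5, 255],
  [0, 0, 0, 0, 0, 2, 255],
  [0, 0, 0, 0, 0, 5, 255],
  [0, 0, 0, 0, 0, 9, 255],
  [0, 0, 0, 0, 0, 13, 255],
])

```text
time: 26.9
position: [0.5184, -0.0059, 0.2174]
eef_rot: [0.59, 0.807, -0.0, 0.003]
force: [1.0, -0.5, -1.0]
opening: 0.0334
```

Call:
send_rows([
  [0, 0, -0.06, -0.5, -4.4, 0, 255],
  [0, 0, -0.12, -1, -8.8, 0, 255],
  [0, 0, -0.18, -1.5, -13.2, 0, 255],
  [0, 0, -0.24, -2, -17.6, 0, 255],
  [0, 0, -0.281, -2.5, -22, 0, 255],
])

```text
time: 27.4
position: [0.4926, -0.2273, 0.2174]
eef_rot: [0.698, 0.716, -0.001, 0.002]
force: [0.8, 0.0, -0.9]
opening: 0.0332
```

Call:
send_rows([
  [0, 0, 0, -0.5, -4, 0, 255],
  [0, 0, 0, -1.2, -8, 0, 255],
  [0, 0, 0, -1.9, -12.4, -1, 255],
  [0, 0, 0, -1.9, -12.4, -3, 255],
  [0, 0, 0, -1.9, -12.4, -5, 255],
])

```text
time: 27.9
position: [0.4725, -0.3532, 0.1667]
eef_rot: [0.699, 0.715, -0.001, 0.002]
force: [0.6, 1.5, -0.6]
opening: 0.0332
```

Call:
send_rows([
  [0, 0, 0, 0, 0, -1, 255],
  [0, 0, 0, 0, 0, -2, 255],
  [0, 0, 0, 0, 0, -2, 255],
  [0, 0, 0, 0, 0, -2, 255],
  [0, 0, 0, 0, 0, -2, 255],
])

```text
time: 28.4
position: [0.4731, -0.3533, 0.1476]
eef_rot: [0.699, 0.715, -0.001, 0.003]
force: [1.0, -0.2, -2.0]
opening: 0.0335
```

Run:
```python
from h import *
o=snap("m"); s=manip.read_state(); p=s["position"]; q=s["eef_rot"]; ya=2*np.arctan2(q[1],q[0])-np.pi/2
print(p,q,np.degrees(ya)+90)
c=o["side"]; im,off=crop(c,270,370,185,310)
box(c,im,p,ya,p[2]-.0765,6,off)
cv2.imwrite("pics/m.png",im)
```

```text
[ 0.47297306 -0.35327457  0.14758955] [ 6.99060903e-01  7.15055156e-01 -6.16733985e-04  3.09793206e-03] 91.29602396689161
```

View pics/m.png

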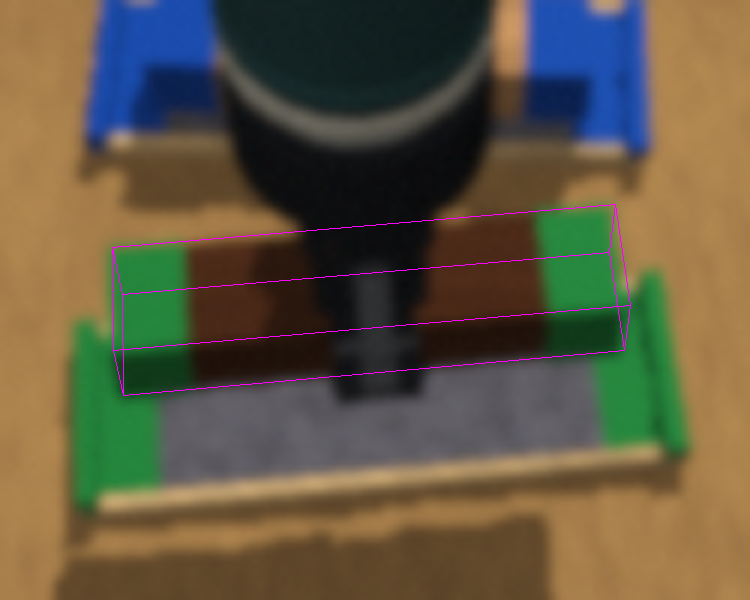

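The box fits the held green-ended blank. I correct +1.5 mm x and +3.8 mm y while lowering.

Call:
send_rows([
  [0, 0, 0, 0.2, 0.4, -1.5, 255],
  [0, 0, 0, 0.2, 0.4, -3, 255],
  [0, 0, 0, 0.2, 0.4, -4.5, 255],
  [0, 0, 0, 0.2, 0.4, -5.5, 255],
  [0, 0, 0, 0.2, 0.4, -5.8, 255],
])

```text
time: 29.0
position: [0.474, -0.3488, 0.0873]
eef_rot: [0.699, 0.715, -0.001, 0.001]
force: [-0.6, -0.5, -1.9]
opening: 0.0331
```

Call:
send_rows([
  [0, 0, 0, 0, 0, 0, 255],
  [0, 0, 0, 0, 0, -0.1, 255],
  [0, 0, 0, 0, 0, -0.2, 255],
  [0, 0, 0, 0, 0, -0.3, 255],
  [0, 0, 0, 0, 0, -0.4, 255],
])

```text
time: 29.5
position: [0.4742, -0.349, 0.0846]
eef_rot: [0.699, 0.715, -0.001, 0.002]
force: [-4.2, 2.9, 15.1]
opening: 0.0331
```

Call:
send_rows([
  [0, 0, 0, 0, 0, 0.1, 200],
  [0, 0, 0, 0, 0, 0.1, 120],
  [0, 0, 0, 0, 0, 0.1, 60],
  [0, 0, 0, 0, 0, 0.5, 0],
  [0, 0, 0, 0, 0, 2, 0],
])

```text
time: 30.0
position: [0.4734, -0.3484, 0.1039]
eef_rot: [0.699, 0.715, -0.001, 0.0]
force: [0.5, -0.1, 0.4]
opening: 0.0846
```

Call:
send_rows([
  [0, 0, 0, 0, 0, 3, 0],
  [0, 0, 0, 0, 0, 6, 0],
  [0, 0, 0, 0, 0, 9, 0],
  [0, 0, 0, 0, 0, 13, 0],
  [0, 0, 0, 0, 0, 17, 0],
])

```text
time: 30.5
position: [0.473, -0.3483, 0.2764]
eef_rot: [0.699, 0.715, -0.001, 0.0]
force: [1.1, 0.6, -1.3]
opening: 0.0852
```

Call:
send_rows([
  [0, 0, 0, -0.5, 4.5, 0, 0],
  [0, 0, 0, -1, 9, 0, 0],
  [0, 0, 0, -1.5, 13.5, 0, 0],
  [0, 0, 0, -2, 18, 0, 0],
  [0, 0, 0, -2, 22.5, 0, 0],
])

```text
time: 31.0
position: [0.4522, -0.1218, 0.2777]
eef_rot: [0.7, 0.715, -0.001, 0.001]
force: [0.8, -0.3, 0.3]
opening: 0.0855
```

Call:
send_rows([
  [0, 0, 0, 0, 4, 0, 0],
  [0, 0, 0, 0, 8, 0, 0],
  [0, 0, 0, 0, 12, 0, 0],
  [0, 0, 0, 0, 12, 0, 0],
  [0, 0, 0, 0, 12, 0, 0],
])

```text
time: 31.5
position: [0.4522, -0.0012, 0.2787]
eef_rot: [0.699, 0.715, -0.0, 0.002]
force: [0.5, -0.6, -0.3]
opening: 0.0856
```

Run:
```python
from h import *
o=snap("n")
t=dict(blue=((.4788,-.2271),-5.35),green=((.4745,-.3495),1.55),red=((.504,.355),-2.3),yellow=((.624,.239),1.0))
for n in o:
    c=o[n]; im,off=crop(c,0,384,0,512,1.5)
    im=cv2.resize(c["frame"][:,:,::-1],None,fx=1.5,fy=1.5,interpolation=cv2.INTER_CUBIC)
    for k,(p,y) in t.items(): box(c,im,p,np.radians(y),.008,1.5,np.zeros(2))
    cv2.imwrite(f"pics/n_{n}.png",im)
S,T=o["side"],o["top"]
im,off=crop(S,255,365,180,310,5)
for k in("blue","green"): box(S,im,t[k][0],np.radians(t[k][1]),.008,5,off)
cv2.imwrite("pics/n1.png",im)
im,off=crop(S,85,170,190,340,5)
for k in("red","yellow"): box(S,im,t[k][0],np.radians(t[k][1]),.008,5,off)
cv2.imwrite("pics/n2.png",im)
print(manip.read_state()["position"])
a=pickle.load(open("cam_a.pkl","rb")); d=np.abs(a["side"]["frame"].astype(int)-S["frame"])[165:230,350:400]; print("goblet diff",d.max(),d.mean())
```

```text
[ 0.45221278 -0.00284385  0.27828941]
goblet diff 4 1.1246153846153846
```

View pics/n1.png

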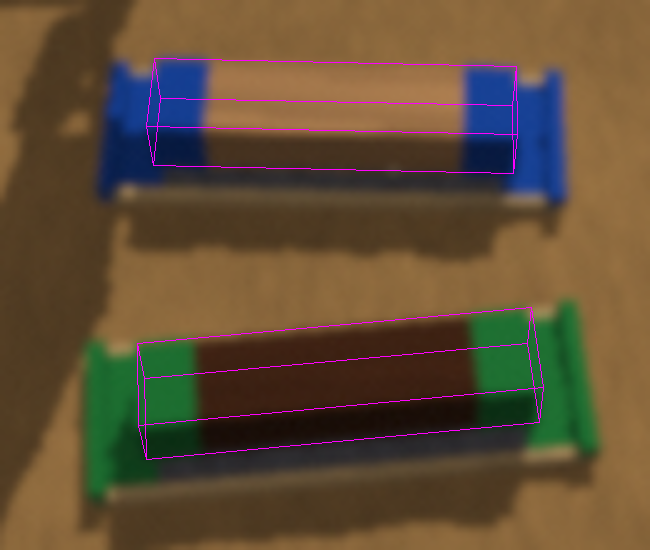

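View pics/n2.png

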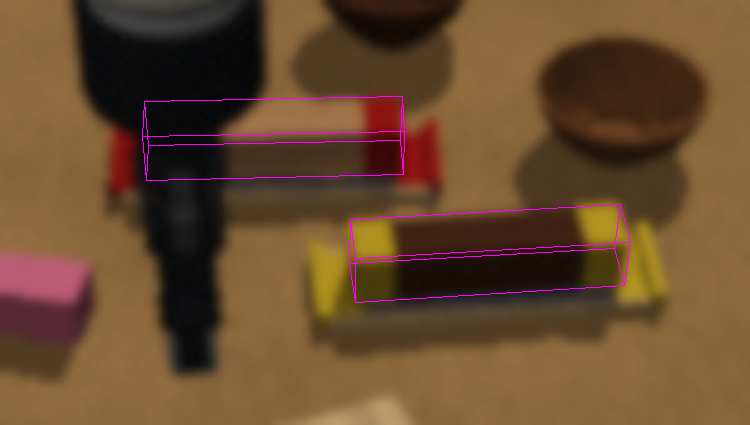

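View pics/n_top.png

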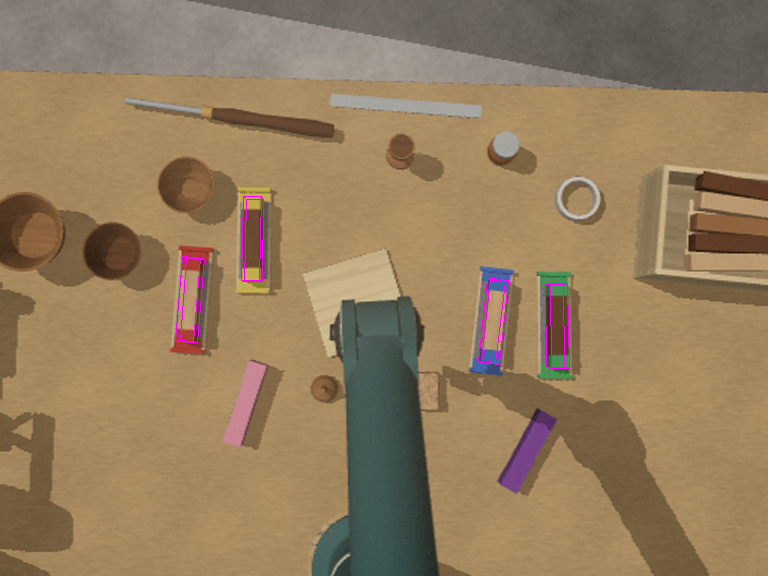

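All four blanks match the boxes drawn at their tray centres to within about 2 mm in both views. The goblet has not moved, and the arm is clear of everything.

```bash
python3 -c "
from station import manip
s=manip.read_state();print(s['time'],s['position']);print(manip.hand_in())"
```

```text
31.6 [ 0.45221278 -0.00284385  0.27828941]
the job is handed in; nothing more can be done
None
```

I took the pile apart from the top: blue, then yellow, then red and green. Each blank went into the tray of its colour, and I handed the job in at 31.6 s.

- **Placement:** In the last top and side pictures, all four blanks matched boxes drawn at the measured tray centres, flat on the felt, to about 2 mm. The arm hid the left end of the red blank in the side view. That end showed and fitted in an earlier side picture, and the top view agreed.
- **Heights:** The heights I measured were about 77–82 mm for the upper tops, 45 mm for the lower tops and 7–8 mm for the felt. The text gives 78, 44 and 8 mm.
- **Surroundings:** The goblet's picture was unchanged from the start, and the pink and purple look-alikes were not touched. The highest force I saw was about 15 N, when the green blank touched its felt.
- **Disagreements:** The two views differed by up to 6 mm in y for the yellow blank, by eye from its corners; the held-blank picture then showed it centred in the grip. The red blank sat about 2.4 mm off-centre in the grip, and I corrected for that before lowering it.

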